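Assemble the sieve tower on the shaker

ROBOT

A 7-joint arm with a two-finger parallel gripper is mounted at the origin on the work surface. World frame = base frame: x ahead of the robot, y to its left, z up, the work surface at z = 0. Lengths are in m, angles in rad, forces in N, time in s.
With the tool pointing down it reaches from about 0.35 to 0.9 m from the base axis. Payload 8.1 kg.
Tool frame: the origin (TCP) lies on the front face of the gripper's body, between the roots of the fingers; the fingertips stand 66 mm ahead of it and the grasp point (between the pads) lies 47 mm ahead of it (arm.finger_overhang is the distance from the TCP to the fingertips, in m); z points along the fingers, y is the line along which they close (so a half turn about z gives the same grasp; the last joint's range is limited). The gripper opens to 92 mm and grips with 3 to 60 N. Pads are 19 mm wide; open, the fingers measure 130 mm over their backs; the gripper's body (75 mm by 190 mm) begins 47 mm behind the grasp point.
Start: joints at [-1.247, 0.434, 0.025, 1.573, -0.012, 1.134, -0.075], TCP at [0.259, 0.569, 0.292] pointing down, gripper open.
Joint ranges: [-2.62, 2.62], [-0.44, 2.09], [-1.27, 1.32], [0.08, 2.57], [-1.32, 4.46], [0.12, 2], [-2.74, 2.74]. Speed limits (rad/s): [2.22, 2.22, 3.01, 3.01, 3.14, 3.14, 3.14].

INTERFACE

Orientations are given as a rotation vector (axis times angle).
In Python, from cell import readout, cams, workorder, spotter, arm gives the robot as it stands.
- The arm moves only by the tool move_tool, called after "Request:" as name(argument=value, ...) on one line, values as JSON. Schema: {"type":"object","properties":{"steps":{"type":"array","items":{"type":"number"},"minItems":5,"maxItems":50},"clamp_n":{"type":"number"},"only":{"type":"string"},"quiet":{"type":"boolean"},"lines":{"type":"string"}},"required":["steps"],"additionalProperties":false}. steps is one flat list of numbers that holds 1 to 10 rows one after another, with no inner brackets; each row has 5 numbers: dx, dy, dz in shares of the most that a row can go, 1 being 50 mm, then a turn about the tool's z in fractions of the full range, 1 being pi rad, then the opening from 0.0 (shut) to 1.0 (fully open); each row shifts and turns the commanded pose from where the row before left it, along the tool's axes as they then stand; what a row does not reach is not made up. A row lasts 1/10 s, in which the tool goes at most 0.05 m and 0.15 rad, less where a joint would pass 70% of its speed; a pose out of reach is approached as far as the arm can. The fingers move at their own pace and stop on an object; clamp_n is the grip in N (left out, the last holds). Time passes only in rows, so rows that do not move let the fingers close. The tool returns the time, the measured TCP pose, the force, the opening and the grip force at its end. only (a regular expression) keeps the lines of the reply that match it, lines (a string "A,B") keeps lines A to B, and quiet returns only ok. Shift and turn numbers lie between -1 and 1, and a call with a number outside is refused. Input that does not fit is refused with a message, and nothing moves.
- readout.observe(): the state, without advancing time (a new reading comes with each control period).
- cams.get_image(name): name is "scene" or "side" or "wrist"; returns a dict with "image" (384x512x3 uint8, blue, green, red), "fx", "fy", "cx", "cy" (pixels), "cam_to_world" (4x4, takes a point from camera to world coordinates); the wrist camera has in their place "mount" (4x4, takes a point from camera to tool coordinates, whose origin is the TCP and whose axes are the flange's). Camera axes: x right, y down, z forward; pixel columns grow to the right and rows downward; lengths in m; the calibration is good to about 2 mm. A picture is of the moment at which its call begins: read the wrist's pose just before it. There is no depth.
- workorder.sign_off(): hands the job in; it is judged then, once.
Trained networks look in a picture, given as the dict that the camera call returned (one of the last four; its "shot" number tells which), for a name from the list of things; names that differ only in an ending like _2 or _b are one class to them, and where a whole thing is asked for, a point or a joint stands for the part that bears it (a point fixed in the world has none). Each returns a list of dicts, best first, with "score" (0 to 1); they miss things now and then, are a little off and sometimes report something else, mostly with a low value. They report only what shows in the picture. A call takes as long as a camera call.
- spotter.boxes_of(picture, name): "centre" ([x, y, z] in m, in the coordinates of the camera as it stood for that picture, good to about 4 mm: the middle of the surface that is visible of it).
The state is a dict: "clock": time; "joints": joint angles; "dq": joint speeds; "joint_efforts": joint torques, N m; "position": TCP position; "ee_rot": TCP orientation; "force": force on the tool from outside, world axes, zero at the start; "ft_torque": the same for the moment, N m; "width": opening from 0.0 (shut) to 1.0 (fully open); "gripper_force": force on a finger pad.
Only numpy, scipy, OpenCV 4.12 (cv2) and the standard library are available. Lean on these libraries where they do the work, as an engineer would, in place of code of your own. Each camera call takes 0.05 s, during which the arm holds its last target. There are 200 camera calls.

TASK

Build the sieve tower on the shaker's receiver pan, one piece at a time from the bottom up: first the fine sieve (the shallowest), then the medium one, then the coarse one (the deepest, widest mesh), and last the knobbed lid. Seat every piece squarely and fully home in the one below, setting it down rather than dropping it, and leave the two tubs and the beaker as they stand.

Things in the scene. Friction and masses are not known exactly. Their poses are not given: they have to be found in the camera images.
- shaker: Fixed white base 150 x 120 mm, 35 mm high, with a steel receiver pan on top. Origin: on the bench under the pan's centre, z up; the base reaches 87 mm to -x (display side), 63 mm to +x, 60 mm to either y. Pan: open cup 60 mm wide, bore 53 mm, 18 mm deep, rim 57 mm above the origin; a dark collar 84 mm wide, 4 mm thick, is round its foot. Place and yaw vary.
- fine_sieve: Fine sieve: the shallowest, mesh so close it looks almost plain. Loose steel ring, outside 60 mm, bore 53 mm, total height 30 mm, 80 g, open top. Stands on a spigot 8 mm deep, 47 mm wide, its lowest 6 mm tapering to 38 mm; the 60 mm body starts above it. Seated, the spigot is in the rim below, the body on that rim. Origin: centre of the spigot's underside, z up; yaw is free.
- medium_sieve: Medium sieve: middle height, mesh of 7 mm squares. Loose steel ring, outside 60 mm, bore 53 mm, total height 42 mm, 110 g, open top. Stands on a spigot 8 mm deep, 47 mm wide, its lowest 6 mm tapering to 38 mm; the 60 mm body starts above it. Seated, the spigot is in the rim below, the body on that rim. Origin: centre of the spigot's underside, z up; yaw is free.
- coarse_sieve: Coarse sieve: the deepest, mesh of 12 mm squares. Loose steel ring, outside 60 mm, bore 53 mm, total height 54 mm, 140 g, open top. Stands on a spigot 8 mm deep, 47 mm wide, its lowest 6 mm tapering to 38 mm; the 60 mm body starts above it. Seated, the spigot is in the rim below, the body on that rim. Origin: centre of the spigot's underside, z up; yaw is free.
- lid: Steel lid: disc 60 mm wide, 6 mm thick, with an upright black round knob to grip, 20 mm wide, from 14 to 38 mm above the origin. Loose, 90 g. Stands on a spigot 8 mm deep, 47 mm wide, its lowest 6 mm tapering to 38 mm; the 60 mm body starts above it. It seats in the top rim as the sieves do. Origin: centre of the spigot's underside, z up; yaw is free.
- tub_left: Bystander: white capped tub standing on the far left (+y) of the bench, 35 mm wide, 102 mm tall, loose. Origin: centre of its underside. Leave it alone.
- tub_right: Bystander: the same kind of white capped tub on the far right (-y). Origin: centre of its underside. Leave it alone.
- beaker: Bystander: small empty glass beaker between robot and shaker, 60 mm wide at the rim, 70 mm tall, loose. Origin: centre of its underside. Leave it alone.

How it is judged:
By the outcome, as a careful person would: the job done as asked, in the order asked, and still so for the second after the job is handed in, with the robot touching nothing.
It also fails if it takes over 112 s, if anything falls off the work surface, if the arm or the gripper's body presses on something with over 40 N, if the wrist force passes 120 N, or if a joint passes its speed limit or range.

## Working session

There is one attempt and no reset: what is moved stays moved. The work goes in short steps, Python scripts to look and compute and a tool call to move; the robot and the scene stay as the last step left them, time stands still between calls to the robot, and variables do not carry over. Pictures are saved under pics/ and viewed, at most 18 in all, crops included, and the job is handed in when it is done.

```bash
ls; mkdir -p pics; cat > h.py <<'E'
from cell import readout, cams, workorder, spotter, arm
import numpy as np, cv2
from scipy.spatial.transform import Rotation as R
NAMES=["shaker","fine_sieve","medium_sieve","coarse_sieve","lid","tub_left","tub_right","beaker"]
def T():
    s=readout.observe(); M=np.eye(4); M[:3,:3]=R.from_rotvec(s["ee_rot"]).as_matrix(); M[:3,3]=s["position"]; return M
def snap(n):
    M=T(); p=cams.get_image(n)
    p["M"]=p["cam_to_world"] if "cam_to_world" in p else M@np.array(p["mount"])
    p["M"]=np.array(p["M"]); return p
def ray(p,u,v):
    d=p["M"][:3,:3]@np.array([(u-p["cx"])/p["fx"],(v-p["cy"])/p["fy"],1]); return p["M"][:3,3],d
def onz(p,u,v,z):
    o,d=ray(p,u,v); return o+d*(z-o[2])/d[2]
def proj(p,X):
    c=np.linalg.inv(p["M"])@np.append(X,1); return p["fx"]*c[0]/c[2]+p["cx"],p["fy"]*c[1]/c[2]+p["cy"]
def find(p,names=NAMES):
    for n in names:
        q={k:v for k,v in p.items() if k!="M"}
        for b in spotter.boxes_of(q,n)[:2]:
            w=(p["M"]@np.append(b["centre"],1))[:3]
            print(n,round(b["score"],2),w.round(3),np.round(proj(p,w)))
E
python3 - <<'E'
from h import *
s=readout.observe();print(s["clock"],s["position"],R.from_rotvec(s["ee_rot"]).as_matrix().round(2).tolist(),s["width"])
for n in ["scene","side"]:
    p=snap(n); cv2.imwrite(f"pics/{n}0.png",p["image"]); print(n,p["M"].round(3).tolist(),p["fx"]); find(p)
E
```

```text
pics
0.0 [0.25857364 0.56854238 0.29143433] [[-0.91, 0.41, -0.0], [0.41, 0.91, -0.0], [-0.0, -0.0, -1.0]] 0.9995118292332114
scene [[-0.795, 0.487, -0.361, 0.874], [0.606, 0.625, -0.492, 0.446], [-0.014, -0.61, -0.793, 0.765], [0.0, 0.0, 0.0, 1.0]] 417.1420733766477
shaker 0.83 [0.549 0.029 0.036] [263. 197.]
fine_sieve 0.74 [ 0.57  -0.318  0.016] [174. 120.]
medium_sieve 0.87 [ 0.414 -0.285  0.02 ] [231. 100.]
coarse_sieve 0.97 [0.553 0.256 0.022] [334. 278.]
tub_left 0.76 [0.717 0.253 0.102] [267. 313.]
tub_right 0.91 [ 0.728 -0.21   0.065] [134. 161.]
beaker 0.67 [0.552 0.252 0.02 ] [333. 276.]
beaker 0.61 [0.374 0.023 0.043] [322. 156.]
side [[-0.95, -0.165, 0.266, 0.359], [-0.313, 0.482, -0.818, 0.636], [0.006, -0.86, -0.51, 0.427], [0.0, 0.0, 0.0, 1.0]] 346.96131845779155
shaker 0.73 [0.526 0.047 0.033] [273. 207.]
fine_sieve 0.83 [ 0.575 -0.295  0.018] [290. 149.]
medium_sieve 0.56 [ 0.411 -0.268  0.027] [345. 158.]
coarse_sieve 0.97 [0.555 0.263 0.034] [217. 272.]
coarse_sieve 0.54 [0.365 0.046 0.049] [352. 215.]
lid 0.75 [0.391 0.248 0.014] [319. 299.]
tub_left 0.76 [0.7   0.261 0.064] [137. 239.]
tub_right 0.66 [ 0.722 -0.207  0.053] [232. 143.]
beaker 0.58 [0.363 0.046 0.047] [353. 215.]
```

View pics/scene0.png

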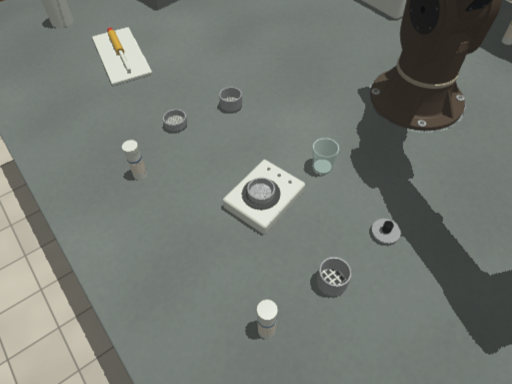

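View pics/side0.png

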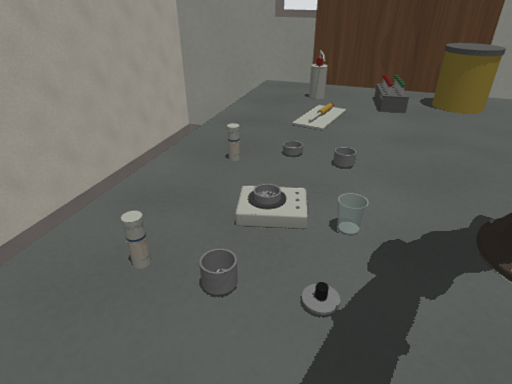

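The scene view shows the pan at about (262,191), fine sieve (175,120), medium (231,99), coarse (335,276), lid (386,231) and beaker (323,156). The side view agrees, so the layout is uncluttered. I'll square the tool to the world and fly over the pan.

Units first: shifts go in shares of 50 mm and turns go in shares of pi rad. So -0.14 rad / 3.1416 = -0.0446.

Request:
move_tool(steps=[0, 0, 0, -0.0446, 1, 0, 0, 0, -0.0446, 1, 0, 0, 0, -0.0446, 1], clamp_n=30)

```text
clock: 1.2
position: [0.2587, 0.569, 0.2922]
ee_rot: [0.002, 3.141, 0.0]
force: [0.3, 0.2, 0.2]
width: 0.998
gripper_force: 0.0
```

Request:
move_tool(steps=[-0.44, -0.82, 0, 0, 1, -0.44, -0.82, 0, 0, 1, -0.44, -0.82, 0, 0, 1, -0.44, -0.82, 0, 0, 1, -0.44, -0.82, 0, 0, 1, -0.44, -0.82, 0, 0, 1, -0.44, -0.82, 0, 0, 1, -0.44, -0.82, 0, 0, 1, -0.44, -0.82, 0, 0, 1, -0.44, -0.82, 0, 0, 1])

```text
clock: 2.2
position: [0.4766, 0.1557, 0.2926]
ee_rot: [0.011, 3.141, 0.001]
force: [0.4, -0.2, 0.0]
width: 0.998
gripper_force: 0.0
```

```bash
python3 - <<'E'
from h import *
s=readout.observe();print(s["clock"],s["position"],R.from_rotvec(s["ee_rot"]).as_matrix().round(3).tolist(),s["force"])
p=snap("wrist"); print(np.round(p["mount"],3).tolist(),p["fx"]); cv2.imwrite("pics/w0.png",p["image"]); find(p)
E
```

```text
2.2 [0.47658134 0.15565409 0.29260352] [[-1.0, 0.007, 0.001], [0.007, 1.0, 0.0], [-0.001, 0.0, -1.0]] [ 0.36124245 -0.21406103  0.01391072]
[[-0.0, -0.952, -0.307, 0.083], [1.0, -0.0, -0.0, -0.001], [0.0, -0.307, 0.952, -0.093], [0.0, 0.0, 0.0, 1.0]] 309.4579913030943
shaker 0.88 [0.516 0.019 0.033] [147. 196.]
shaker 0.58 [0.393 0.235 0.016] [329.  87.]
coarse_sieve 0.85 [0.56  0.246 0.024] [331. 225.]
lid 0.95 [0.392 0.234 0.014] [328.  86.]
tub_left 0.77 [0.7   0.242 0.029] [323. 318.]
beaker 0.67 [0.366 0.009 0.042] [117.  61.]
```

View pics/w0.png

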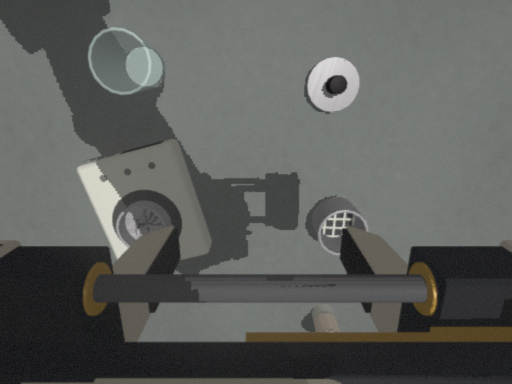

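The wrist view shows the lid at (333,84), the coarse rim at (343,232), the beaker at (120,60) and the pan rim at (145,225). I'll fit rim circles jointly over all the views, with height left free.

```bash
cat >> h.py <<'E'
from scipy.optimize import differential_evolution as DE
A=np.linspace(0,2*np.pi,90,endpoint=False)
def grad(p):
    g=cv2.GaussianBlur(cv2.cvtColor(p["image"],cv2.COLOR_BGR2GRAY).astype(float),(0,0),1.2)
    return np.hypot(cv2.Sobel(g,cv2.CV_64F,1,0),cv2.Sobel(g,cv2.CV_64F,0,1))
def fit(ps,g0,radii=(.03,.0265),dz=.012,dxy=.02,mask=lambda u,v:True):
    """rim circle (x,y,z) with the strongest edges along its projected outlines, over all views"""
    G=[np.minimum(grad(p),150) for p in ps]; W=[np.linalg.inv(p["M"]) for p in ps]
    def cost(c):
        s=0
        for p,g,w in zip(ps,G,W):
            for r in radii:
                P=np.c_[c[0]+r*np.cos(A),c[1]+r*np.sin(A),np.full(90,c[2]),np.ones(90)]@w.T
                u=p["fx"]*P[:,0]/P[:,2]+p["cx"]; v=p["fy"]*P[:,1]/P[:,2]+p["cy"]
                s-=cv2.remap(g,u.astype(np.float32)[None],v.astype(np.float32)[None],1).mean()
        return s/len(ps)/len(radii)
    g0=np.array(g0); b=[(g0[0]-dxy,g0[0]+dxy),(g0[1]-dxy,g0[1]+dxy),(g0[2]-dz,g0[2]+dz)]
    r=DE(cost,b,seed=0,popsize=20,tol=1e-4,maxiter=60); return r.x.round(4),round(-r.fun,1)
E
python3 - <<'E'
from h import *
s,d,w=[snap(n) for n in("scene","side","wrist")]
for n,g in dict(pan=(.53,.035,.05),fine=(.572,-.307,.03),medium=(.412,-.277,.04),coarse=(.556,.256,.05),lid=(.392,.24,.014)).items():
    rr=(.03,) if n=="lid" else (.03,.0265)
    for lab,v in dict(sd=[s,d],s=[s],d=[d],**({"sdw":[s,d,w],"w":[w]} if n in("pan","coarse","lid") else {})).items():
        print(n,lab,*fit(v,g,rr,dz=.012 if len(v)>1 else .004))
E
```

```text
pan sd [0.533 0.015 0.042] 77.0
pan s [0.5498 0.0391 0.0464] 91.6
pan d [0.5327 0.0549 0.051 ] 75.7
pan sdw [0.532  0.015  0.0422] 71.7
pan w [0.5306 0.015  0.0466] 63.8
fine sd [ 0.57   -0.3175  0.0239] 63.7
fine s [ 0.5705 -0.3153  0.026 ] 93.2
fine d [ 0.5763 -0.315   0.026 ] 36.7
medium sd [ 0.4144 -0.2883  0.0364] 65.7
medium s [ 0.413  -0.2887  0.036 ] 86.7
medium d [ 0.4169 -0.2888  0.036 ] 47.1
coarse sd [0.5555 0.2492 0.0465] 84.0
coarse s [0.5565 0.2498 0.049 ] 108.6
coarse d [0.5543 0.2521 0.0491] 59.7
coarse sdw [0.5578 0.2531 0.0507] 79.9
coarse w [0.5578 0.2531 0.0521] 81.5
lid sd [0.3895 0.2403 0.0122] 102.8
lid s [0.3883 0.2399 0.01  ] 111.1
lid d [0.3897 0.2378 0.01  ] 96.2
lid sdw [0.39   0.2396 0.0115] 114.0
lid w [0.3902 0.2397 0.01  ] 142.2
```

In the tool's units: -0.035 m is -0.7, -0.012 m is -0.24.

Request:
move_tool(steps=[-0.24, -0.7, 0, 0, 1, -0.24, -0.7, 0, 0, 1, -0.24, -0.7, 0, 0, 1, -0.24, -0.7, 0, 0, 1, 0, 0, 0, 0, 1])

```text
clock: 3.3
position: [0.524, 0.0118, 0.2924]
ee_rot: [0.021, 3.14, -0.004]
force: [0.8, -0.7, -0.0]
width: 1.003
gripper_force: 0.0
```

```bash
python3 - <<'E'
from h import *
s,d,w=[snap(n) for n in("scene","side","wrist")]
cv2.imwrite("pics/w1.png",w["image"]); print(T()[:3,3])
for lab,v in dict(sd=[s,d],s=[s],d=[d],w=[w],sdw=[s,d,w]).items(): print(lab,*fit(v,(.535,.01,.055),dz=.012 if len(v)>1 else .004))
E
```

```text
[0.52278154 0.01790432 0.29210124]
sd [0.5499 0.0118 0.0596] 82.3
s [0.5477 0.0088 0.0511] 106.5
d [0.5353 0.0101 0.0589] 68.3
w [0.5316 0.0192 0.051 ] 71.7
sdw [0.5485 0.0165 0.0567] 77.0
```

View pics/w1.png

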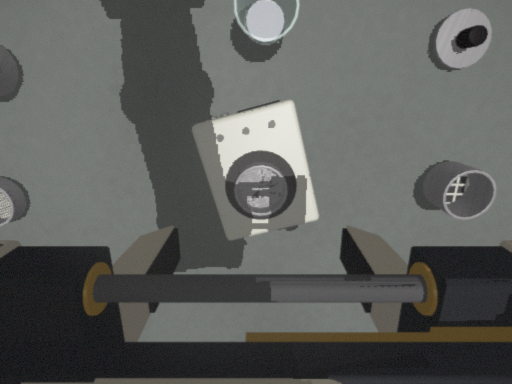

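In the tool's units: -0.047 m is -0.94, 0.04 m is 0.8.

Request:
move_tool(steps=[-0.12, -0.94, 0, 0, 1, -0.12, -0.94, 0, 0, 1, -0.12, -0.94, 0, 0, 1, -0.12, -0.94, 0, 0, 1, -0.12, -0.94, 0, 0, 1, -0.12, -0.94, 0, 0, 1, -0.12, -0.94, 0, 0, 1, 0, 0, 0.8, 0, 1, 0, 0, 0.8, 0, 1, 0, 0, 0, 0, 1])

```text
clock: 4.45
position: [0.5609, -0.3087, 0.2069]
ee_rot: [-0.007, -3.133, -0.008]
force: [-0.9, 1.4, -0.3]
width: 0.997
gripper_force: 0.0
```

```bash
python3 - <<'E'
from h import *
w=snap("wrist"); cv2.imwrite("pics/w2.png",w["image"]); print(T()[:3,3])
for z in (.026,.03): print(*fit([w],(.572,-.316,z),dz=.001))
print(*fit([w],(.572,-.316,.03)))
E
```

```text
[ 0.56218695 -0.30956761  0.21012534]
[ 0.573  -0.3168  0.0268] 24.3
[ 0.572  -0.3167  0.029 ] 24.1
[ 0.5729 -0.3168  0.0268] 24.3
```

View pics/w2.png

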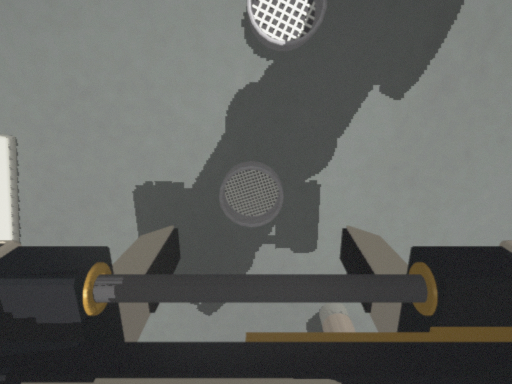

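w1 shows the pan rim at about (260,190), unobstructed. w2 shows the fine sieve at (251,194), almost under the tool, and the medium one at the top. I'll go lower and measure again once the arm has settled.

In the tool's units: 0.03 m is 0.6, -0.011 m is -0.22.

Request:
move_tool(steps=[-0.22, -0.14, 0.6, 0, 1, 0, 0, 0.6, 0, 1, 0, 0, 0, 0, 1, 0, 0, 0, 0, 1, 0, 0, 0, 0, 1])

```text
clock: 5.0
position: [0.575, -0.3194, 0.155]
ee_rot: [0.01, 3.138, -0.002]
force: [-0.4, 0.4, 1.7]
width: 1.0
gripper_force: 0.0
```

```bash
python3 - <<'E'
from h import *
for i in range(2):
    w=snap("wrist"); s=readout.observe(); print(s["position"],s["ee_rot"])
    print(*fit([w],(.572,-.316,.03)),*fit([w],(.572,-.316,.03),dz=.0005))
E
```

```text
[ 0.57481947 -0.31950889  0.15488726] [ 1.00033324e-02  3.13824265e+00 -2.09130060e-03]
[ 0.5728 -0.3166  0.0275] 27.1 [ 0.5719 -0.3168  0.0295] 26.7
[ 0.57461474 -0.31951935  0.15455367] [ 1.02657663e-02  3.13856622e+00 -1.85098377e-03]
[ 0.573  -0.3167  0.0273] 27.1 [ 0.5719 -0.3167  0.0295] 26.6
```

In the tool's units: 0.03 m is 0.6, 0.0028 m is 0.056.

Request:
move_tool(steps=[0.054, 0.056, 0.4, 0, 1, 0, 0, 0.6, 0, 1, 0, 0, 0.4, 0, 1, 0, 0, 0.2, 0, 1, 0, 0, 0, 0, 1, 0, 0, 0, 0, 1, 0, 0, 0, 0, 1])

```text
clock: 5.8
position: [0.5718, -0.3169, 0.0737]
ee_rot: [0.011, 3.14, -0.002]
force: [-0.6, 0.5, 0.0]
width: 1.0
gripper_force: 0.0
```

Request:
move_tool(steps=[0, 0, 0, 0, 0.55, 0, 0, 0, 0, 0.55, 0, 0, 0, 0, 0.55, 0, 0, 0, 0, 0.55, 0, 0, 0, 0, 0.55, 0, 0, 0, 0, 0.55], clamp_n=25)

```text
clock: 6.4
position: [0.571, -0.3164, 0.0723]
ee_rot: [0.011, 3.142, 0.0]
force: [-0.3, 0.2, 1.3]
width: 0.634
gripper_force: 25.0
```

The tips sit slightly below the body's lower edge, so I'll regrip 6 mm higher. Otherwise they would catch the pan's rim.

In the tool's units: -0.006 m is -0.12.

Request:
move_tool(steps=[0, 0, 0, 0, 0.8, 0, 0, 0, 0, 0.8, 0, 0, -0.12, 0, 0.8, 0, 0, 0, 0, 0.8, 0, 0, 0, 0, 0.6, 0, 0, 0, 0, 0.6, 0, 0, 0, 0, 0.6, 0, 0, 0, 0, 0.6], clamp_n=25)

```text
clock: 7.2
position: [0.5709, -0.3164, 0.0782]
ee_rot: [-0.011, -3.141, -0.0]
force: [-0.5, 1.0, 1.7]
width: 0.63
gripper_force: 25.0
```

Request:
move_tool(steps=[0, 0, -0.6, 0, 0.55, 0, 0, -1, 0, 0.55, 0, 0, -1, 0, 0.55, 0, 0, 0, 0, 0.55])

```text
clock: 7.6
position: [0.5738, -0.3186, 0.2155]
ee_rot: [0.011, 3.131, -0.008]
force: [0.5, -0.3, -0.4]
width: 0.638
gripper_force: 25.0
```

```bash
python3 - <<'E'
from h import *
s,d=[snap(n) for n in("scene","side")]
cv2.imwrite("pics/c.png",np.hstack([cv2.resize(s["image"][150:240,210:310],None,fx=4,fy=4,interpolation=2),cv2.resize(d["image"][160:250,220:320],None,fx=4,fy=4,interpolation=2)]))
print(T()[:3,3])
E
```

```text
[ 0.57145147 -0.31664588  0.20946678]
```

View pics/c.png

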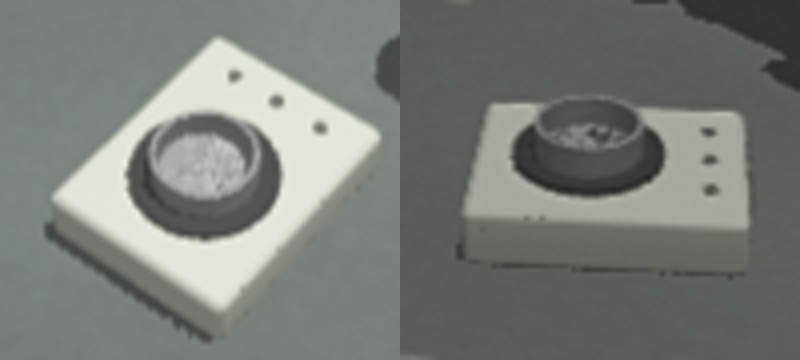

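The crop shows the pan in both views. The rim centre is near scene (260.7,188.4) and side (266.9,191.1).

```bash
python3 - <<'E'
from h import *
s,d=[snap(n) for n in("scene","side")]
print(onz(s,260.7,188.4,.057),onz(d,266.9,191.1,.057))
(a,u),(b,v)=ray(s,260.7,188.4),ray(d,266.9,191.1)
t=np.linalg.lstsq(np.c_[u,-v],b-a,rcond=None)[0]; print(a+u*t[0],b+v*t[1])
for z in(.053,.055,.057):
  for v in([s],[d],[s,d]): print(z,*fit(v,(.54,.02,z),dz=.001,dxy=.012),*fit(v,(.54,.02,z),dz=.001,radii=(.03,),dxy=.012))
# shaker base top rectangle fit check: collar circle r=.042 top z ~.039
for v in([s],[d],[s,d]): print("collar",*fit(v,(.54,.02,.039),dz=.002,radii=(.042,)))
E
```

```text
[0.54887865 0.02017596 0.057     ] [0.54568811 0.02601645 0.057     ]
[0.54718365 0.01795784 0.05330916] [0.54794372 0.01865696 0.05253994]
0.053 [0.5468 0.0182 0.0539] 126.2 [0.5455 0.0169 0.0539] 135.8
0.053 [0.5483 0.02   0.054 ] 79.6 [0.5484 0.017  0.0521] 84.2
0.053 [0.5473 0.0187 0.0538] 101.9 [0.5467 0.0183 0.0536] 107.5
0.055 [0.5478 0.0195 0.056 ] 126.5 [0.5465 0.0182 0.056 ] 136.0
0.055 [0.547  0.0232 0.056 ] 79.8 [0.5474 0.0199 0.054 ] 83.9
0.055 [0.5473 0.019  0.054 ] 101.9 [0.5468 0.0185 0.054 ] 107.4
0.057 [0.5487 0.0206 0.058 ] 126.8 [0.5473 0.0194 0.0579] 136.2
0.057 [0.5459 0.0265 0.058 ] 79.9 [0.5464 0.0231 0.056 ] 83.5
0.057 [0.548  0.0204 0.056 ] 100.0 [0.5474 0.0197 0.056 ] 105.1
collar [0.5474 0.018  0.0373] 150.0
collar [0.5448 0.0295 0.0408] 123.3
collar [0.5475 0.0195 0.037 ] 136.1
```

In the tool's units: 0.046 m is 0.92, 0.007 m is 0.14.

Request:
move_tool(steps=[0.14, 0.92, 0, 0, 0.55, 0.14, 0.92, 0, 0, 0.55, 0.14, 0.92, 0, 0, 0.55, 0.14, 0.92, 0, 0, 0.55, 0.14, 0.92, 0, 0, 0.55, 0, 0, 0, 0, 0.55, 0, 0, 0, 0, 0.55, 0, 0, 0, 0, 0.55])

```text
clock: 8.6
position: [0.5371, -0.0872, 0.2073]
ee_rot: [-0.012, -3.14, 0.001]
force: [0.5, -1.2, -1.2]
width: 0.634
gripper_force: 25.0
```

```bash
python3 - <<'E'
from h import *
w=snap("wrist"); cv2.imwrite("pics/w3.png",w["image"]); s=readout.observe(); print(s["position"],s["ee_rot"],s["width"])
print(proj(w,(.547,.019,.055)))
for z in(.053,.055,.057): print(z,*fit([w],(.547,.019,z),dz=.0005,dxy=.012))
print(*fit([w],(.547,.019,.055),dz=.01,dxy=.012),*fit([w],(.547,.019,.04),dz=.003,dxy=.012,radii=(.042,)))
E
```

```text
[ 0.53721864 -0.08767881  0.20750177] [-1.39552080e-02 -3.14027921e+00  1.20559203e-03] 0.6353243513991159
(np.float64(386.6381604994118), np.float64(203.02665473630506))
0.053 [0.5501 0.0184 0.0535] 118.9
0.055 [0.5493 0.0175 0.0551] 119.4
0.057 [0.5487 0.0168 0.0565] 119.0
[0.5492 0.0174 0.0553] 119.4 [0.5476 0.0158 0.041 ] 145.9
```

View pics/w3.png

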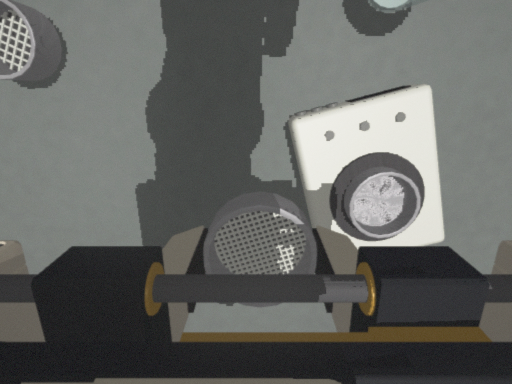

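w3 shows the held fine sieve level at (260,250) and the pan rim at (382,203). The wrist fit of (0.549,0.0175,0.055) agrees with the fixed cameras, so I'll move over the pan.

In the tool's units: 0.035 m is 0.7, 0.03 m is 0.6.

Request:
move_tool(steps=[-0.1, 0.7, 0, 0, 0.55, -0.092, 0.7, 0, 0, 0.55, 0, 0.7, 0, 0, 0.55, 0, 0, 0.6, 0, 0.55, 0, 0, 0.5, 0, 0.55, 0, 0, 0.16, 0, 0.55, 0, 0, 0, 0, 0.55, 0, 0, 0, 0, 0.55, 0, 0, 0, 0, 0.55])

```text
clock: 9.55
position: [0.5487, 0.0182, 0.1464]
ee_rot: [0.012, 3.14, 0.0]
force: [0.9, 0.2, -0.4]
width: 0.634
gripper_force: 25.0
```

In the tool's units: 0.006 m is 0.12, 0.001 m is 0.02.

Request:
move_tool(steps=[0.02, -0.014, 0.12, 0, 0.55, 0, 0, 0.1, 0, 0.55, 0, 0, 0.06, 0, 0.55, 0, 0, 0.04, 0, 0.55, 0, 0, 0.02, 0, 0.55, 0, 0, 0, 0, 0.55, 0, 0, 0, 0, 0.55])

```text
clock: 10.25
position: [0.5469, 0.0181, 0.1283]
ee_rot: [0.011, 3.141, 0.0]
force: [0.4, 0.3, 0.5]
width: 0.633
gripper_force: 25.0
```

Request:
move_tool(steps=[0, 0, 0.02, 0, 0.55, 0, 0, 0.02, 0, 0.55, 0, 0, 0.02, 0, 0.55, 0, 0, 0, 0, 0.55, 0, 0, 0, 0, 0.55])

```text
clock: 10.75
position: [0.547, 0.018, 0.127]
ee_rot: [0.011, 3.141, 0.001]
force: [-6.3, -0.7, 22.5]
width: 0.633
gripper_force: 25.0
```

Contact came at exactly the seated height (TCP 0.127). I'll release and look.

In the tool's units: -0.05 m is -1, -0.001 m is -0.02.

Request:
move_tool(steps=[0, 0, -0.02, 0, 0.55, 0, 0, 0, 0, 0.9, 0, 0, 0, 0, 0.9, 0, 0, 0, 0, 0.9, 0, 0, -0.6, 0, 0.9, 0, 0, -1, 0, 1, 0, 0, -1, 0, 1, 0, 0, 0, 0, 1])

```text
clock: 11.55
position: [0.55, 0.0179, 0.2626]
ee_rot: [0.012, 3.131, 0.002]
force: [0.3, 0.1, -0.7]
width: 0.996
gripper_force: 0.0
```

```bash
python3 - <<'E'
from h import *
s,d=[snap(n) for n in("scene","side")]
for i in range(2): w=snap("wrist")
a=[cv2.resize(q["image"][y:y+96,x:x+88],None,fx=3,fy=3,interpolation=2) for q,x,y in((s,215,140),(d,225,140))]+[cv2.resize(w["image"],(384,288))]
cv2.imwrite("pics/c1.png",np.hstack(a)); print(T()[:3,3])
for v in([s],[d],[s,d],[w]): print(*fit(v,(.547,.018,.077),dz=.004))
E
```

```text
[0.54618236 0.01811792 0.25513616]
[0.5394 0.0199 0.073 ] 103.3
[0.5536 0.0132 0.073 ] 59.3
[0.5472 0.0218 0.0783] 77.1
[0.5486 0.0176 0.0767] 83.2
```

```bash
python3 -c "
import cv2;i=cv2.imread('pics/c1.png');print(i.shape);cv2.imwrite('pics/c1.png',cv2.resize(i,(800,int(i.shape[0]*800/i.shape[1]))))"
```

```text
(288, 912, 3)
```

View pics/c1.png

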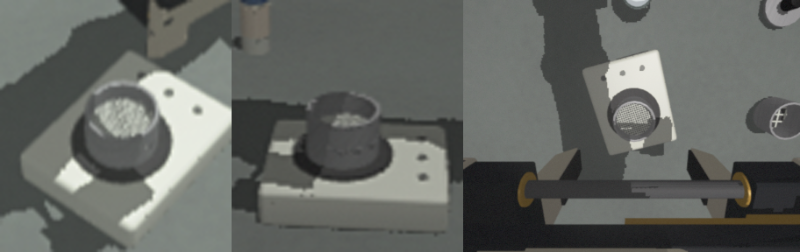

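The fine sieve is seated: the wall is continuous and level, with the rim at z≈0.077. Next is the medium one.

In the tool's units: -0.044 m is -0.88, 0.02 m is 0.4.

Request:
move_tool(steps=[0.38, -0.88, 0, 0, 1, 0.38, -0.88, 0, 0, 1, 0.38, -0.88, 0, 0, 1, 0.38, -0.88, 0, 0, 1, 0.38, -0.88, 0, 0, 1, 0.38, -0.88, 0.4, 0, 1, 0.34, -0.88, 0.6, 0, 1, 0, 0, 0.6, 0, 1, 0, 0, 0, 0, 1, 0, 0, 0, 0, 1])

```text
clock: 12.75
position: [0.4159, -0.2819, 0.1793]
ee_rot: [-0.01, -3.139, -0.002]
force: [0.0, -0.2, 0.4]
width: 0.998
gripper_force: 0.0
```

```bash
python3 - <<'E'
from h import *
snap("wrist");w=snap("wrist"); s=readout.observe(); print(s["position"],s["ee_rot"])
print(*fit([w],(.414,-.288,.04)),*fit([w],(.414,-.288,.041),dz=.001))
find(w,["medium_sieve"])
E
```

```text
[ 0.4172025  -0.28204066  0.18081812] [7.94146142e-03 3.14100440e+00 1.55498861e-04]
[ 0.394  -0.2874  0.028 ] 42.3 [ 0.4181 -0.3003  0.04  ] 35.7
medium_sieve 0.74 [ 0.421 -0.29   0.011] [251. 191.]
```

```bash
python3 - <<'E'
from h import *
w=snap("wrist"); print(T()[:3,3])
for z in(.036,.04,.042): print(*fit([w],(.414,-.288,z),dz=.001,dxy=.009),*fit([w],(.414,-.288,z),dz=.001,dxy=.009,radii=(.03,)))
im=w["image"].copy(); x=fit([w],(.414,-.288,.041),dz=.001,dxy=.009)[0]
for a in A: cv2.circle(im,tuple(int(round(k)) for k in proj(w,x+.03*np.array([np.cos(a),np.sin(a),0]))),0,(0,0,255),-1)
cv2.imwrite("pics/w4.png",cv2.resize(im[90:290,130:390],None,fx=3,fy=3))
E
```

```text
[ 0.41738431 -0.28220465  0.18120211]
[ 0.4215 -0.2899  0.0351] 36.4 [ 0.4184 -0.2969  0.035 ] 35.4
[ 0.4203 -0.2899  0.039 ] 35.2 [ 0.418  -0.296   0.0405] 35.0
[ 0.4198 -0.2898  0.041 ] 34.3 [ 0.4178 -0.296   0.0411] 35.0
```

View pics/w4.png

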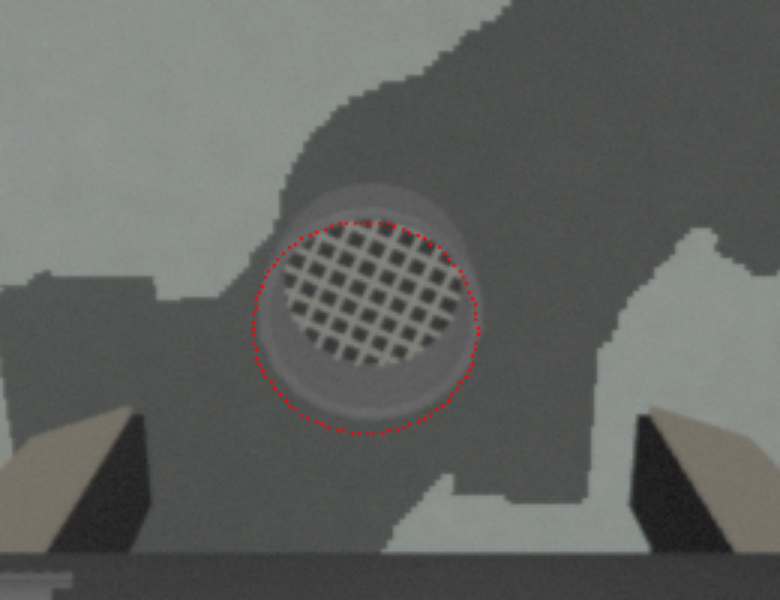

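w4 shows the medium rim's outline centred about 15 crop pixels above the red fit, at image (252.8,194.3). I'll use that and check with `onz`.

```bash
python3 - <<'E'
from h import *
w=snap("wrist"); print(T()[:3,3],onz(w,252.8,194.3,.042),onz(w,252.8,194.3,.040))
E
```

```text
[ 0.41725737 -0.28228596  0.18113052] [ 0.41461    -0.28843806  0.042     ] [ 0.41529994 -0.28848975  0.04      ]
```

In the tool's units: 0.03 m is 0.6, -0.0062 m is -0.124.

Request:
move_tool(steps=[0.044, -0.124, 0.6, 0, 1, 0, 0, 0.6, 0, 1, 0, 0, 0.5, 0, 1, 0, 0, 0.2, 0, 1, 0, 0, 0, 0, 1, 0, 0, 0, 0, 1, 0, 0, 0, 0, 0.8])

```text
clock: 13.7
position: [0.4149, -0.2893, 0.0864]
ee_rot: [0.01, 3.14, -0.001]
force: [0.0, 0.7, 0.2]
width: 0.951
gripper_force: 0.0
```

Request:
move_tool(steps=[0, 0, 0, 0, 0.55, 0, 0, 0, 0, 0.55, 0, 0, 0, 0, 0.55, 0, 0, 0, 0, 0.55, 0, 0, 0, 0, 0.55, 0, 0, 0, 0, 0.55], clamp_n=25)

```text
clock: 14.3
position: [0.4141, -0.2889, 0.0854]
ee_rot: [0.011, 3.141, 0.0]
force: [0.1, 0.9, 6.7]
width: 0.646
gripper_force: 25.0
```

In the tool's units: -0.05 m is -1, -0.04 m is -0.8.

Request:
move_tool(steps=[0, 0, -0.4, 0, 0.55, 0, 0, -0.8, 0, 0.55, 0, 0, -1, 0, 0.55, 0, 0, -0.4, 0, 0.55, 0, 0, 0, 0, 0.55])

```text
clock: 14.8
position: [0.4153, -0.2899, 0.218]
ee_rot: [0.011, 3.136, -0.004]
force: [0.3, 0.7, -1.3]
width: 0.641
gripper_force: 25.0
```

Request:
move_tool(steps=[-0.38, 0.874, 0, 0, 0.55, -0.38, 0.874, 0, 0, 0.55, -0.38, 0.874, 0, 0, 0.55, -0.38, 0.874, 0, 0, 0.55, -0.38, 0.874, 0, 0, 0.55, -0.38, 0.874, 0, 0, 0.55, -0.34, 0.874, 0, 0, 0.55, 0, 0, 0, 0, 0.55, 0, 0, 0, 0, 0.55, 0, 0, 0, 0, 0.55])

```text
clock: 15.8
position: [0.5463, 0.0148, 0.214]
ee_rot: [-0.013, -3.139, 0.001]
force: [-0.0, -0.5, -1.4]
width: 0.645
gripper_force: 25.0
```

```bash
python3 - <<'E'
from h import *
s,d=[snap(n) for n in("scene","side")]
a=[cv2.resize(q["image"][y:y+130,x:x+130],None,fx=3,fy=3,interpolation=2) for q,x,y in((s,195,90),(d,205,90))]
cv2.imwrite("pics/c2.png",np.hstack(a)); print(T()[:3,3])
E
```

```text
[0.54650693 0.01435711 0.21464113]
```

View pics/c2.png

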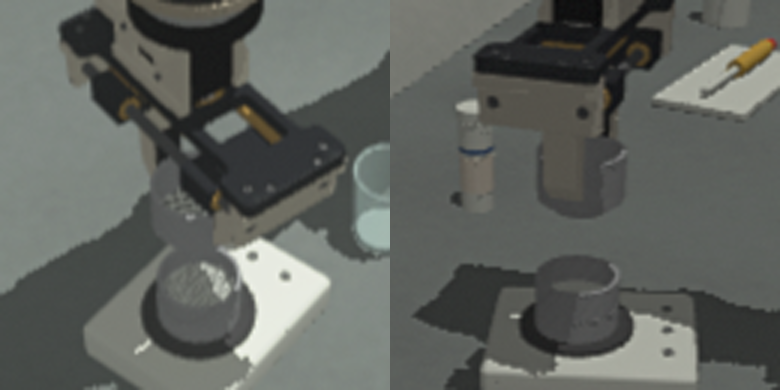

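c2 shows the medium sieve held level above the seated fine one. I'll compare its silhouette (columns 538–627 in the side crop, centre 399.0 in the image) with where it should be.

```bash
python3 - <<'E'
from h import *
d=snap("side"); t=T()[:3,3]; print(t)
print((538+627)/2/3+205, proj(d,t+[.0007,0,-.0854+.025-.0]))
print("fine", (535+620)/2/3+205, proj(d,(.5486,.0176,.068)))
E
```

```text
[0.54668563 0.0144747  0.21489782]
399.16666666666663 (np.float64(268.49388284046427), np.float64(146.28682997996242))
fine 397.5 (np.float64(266.8561194228388), np.float64(184.53891169723636))
```

Both offsets are the same (+0.7 px), so the sieve is well aligned. I'll lower it.

In the tool's units: 0.02 m is 0.4, 0.0032 m is 0.064.

Request:
move_tool(steps=[-0.024, 0.064, 0.3, 0, 0.55, 0, 0, 0.4, 0, 0.55, 0, 0, 0.2, 0, 0.55, 0, 0, 0.12, 0, 0.55, 0, 0, 0, 0, 0.55, 0, 0, 0, 0, 0.55, 0, 0, 0, 0, 0.55])

```text
clock: 16.65
position: [0.5488, 0.0191, 0.1649]
ee_rot: [0.011, 3.14, 0.0]
force: [0.7, 0.4, -0.6]
width: 0.648
gripper_force: 25.0
```

In the tool's units: 0.002 m is 0.04, 0.0015 m is 0.03.

Request:
move_tool(steps=[0.018, -0.026, 0, 0, 0.55, 0, 0, 0.04, 0, 0.55, 0, 0, 0.04, 0, 0.55, 0, 0, 0.04, 0, 0.55, 0, 0, 0.03, 0, 0.55, 0, 0, 0, 0, 0.55, 0, 0, 0, 0, 0.55])

```text
clock: 17.35
position: [0.5475, 0.0179, 0.1566]
ee_rot: [-0.011, -3.142, 0.0]
force: [0.2, 0.3, -1.7]
width: 0.645
gripper_force: 25.0
```

Request:
move_tool(steps=[0, 0, 0.02, 0, 0.55, 0, 0, 0.02, 0, 0.55, 0, 0, 0, 0, 0.55, 0, 0, 0, 0, 0.55])

```text
clock: 17.75
position: [0.5476, 0.0179, 0.1562]
ee_rot: [0.011, 3.141, 0.001]
force: [-7.2, 0.8, 17.6]
width: 0.647
gripper_force: 25.0
```

Contact at 0.156, as expected. I'll release, retreat, check, and then go on towards the coarse sieve.

In the tool's units: -0.05 m is -1, -0.04 m is -0.8.

Request:
move_tool(steps=[0, 0, -0.02, 0, 0.55, 0, 0, 0, 0, 0.9, 0, 0, 0, 0, 0.9, 0, 0, 0, 0, 0.9, 0, 0, -0.6, 0, 0.9, 0, 0, -1, 0, 1, 0, 0, -0.8, 0, 1, 0, 0, 0, 0, 1, 0, 0, 0, 0, 1])

```text
clock: 18.65
position: [0.5478, 0.018, 0.2764]
ee_rot: [0.011, 3.14, 0.001]
force: [-0.1, -0.5, -0.2]
width: 1.001
gripper_force: 0.0
```

```bash
python3 - <<'E'
from h import *
snap("wrist");w=snap("wrist"); d=snap("side"); s=snap("scene"); print(T()[:3,3])
for z in(.109,.111,.113): print(*fit([w],(.5486,.0176,z),dz=.0005,dxy=.008))
print(*fit([w],(.5486,.0176,.111),dz=.006,dxy=.008),*fit([s,d],(.5486,.0176,.111),dz=.006,dxy=.008))
a=[cv2.resize(q["image"][y:y+130,x:x+130],None,fx=3,fy=3,interpolation=2) for q,x,y in((s,195,110),(d,205,110))]
cv2.imwrite("pics/c3.png",np.hstack(a))
E
```

```text
[0.54676595 0.01794915 0.27422244]
[0.5503 0.0174 0.1095] 88.9
[0.5499 0.0174 0.1105] 88.9
[0.5492 0.0172 0.1125] 87.7
[0.5501 0.0174 0.11  ] 88.9 [0.5443 0.022  0.116 ] 62.4
```

View pics/c3.png

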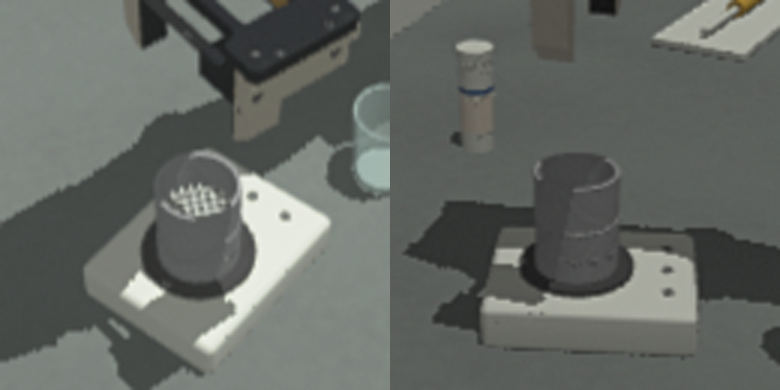

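The tower is straight and level, with the rim at z≈0.110. Next is the coarse sieve.

In the tool's units: 0.047 m is 0.94, -0.002 m is -0.04.

Request:
move_tool(steps=[-0.04, 0.94, 0, 0, 1, -0.04, 0.94, 0, 0, 1, -0.04, 0.94, 0, 0, 1, -0.04, 0.94, 0, 0, 1, 0, 0.94, 0.4, 0, 1, 0, 0, 0.6, 0, 1, 0, 0, 0.4, 0, 1, 0, 0, 0, 0, 1, 0, 0, 0, 0, 1, 0, 0, 0, 0, 1])

```text
clock: 19.85
position: [0.5577, 0.2517, 0.2071]
ee_rot: [0.012, 3.14, 0.001]
force: [0.6, -0.1, -0.1]
width: 1.001
gripper_force: 0.0
```

```bash
python3 - <<'E'
from h import *
snap("wrist");w=snap("wrist"); s=readout.observe(); print(s["position"],s["ee_rot"])
for z in(.050,.052,.054): print(*fit([w],(.5575,.2525,z),dz=.0005,dxy=.01))
print(*fit([w],(.5575,.2525,.052),dz=.008,dxy=.01))
im=w["image"].copy(); x=fit([w],(.5575,.2525,.0535),dz=.0005,dxy=.01)[0]
for a in A: cv2.circle(im,tuple(int(round(k)) for k in proj(w,x+.03*np.array([np.cos(a),np.sin(a),0]))),0,(0,0,255),-1)
cv2.imwrite("pics/w5.png",cv2.resize(im[90:290,130:390],None,fx=3,fy=3))
E
```

```text
[0.55775791 0.25175518 0.20730845] [1.18727162e-02 3.13985732e+00 1.67619781e-03]
[0.5576 0.2527 0.0505] 93.6
[0.5572 0.2527 0.052 ] 94.1
[0.5567 0.2527 0.0535] 93.4
[0.5572 0.2527 0.052 ] 94.1
```

View pics/w5.png

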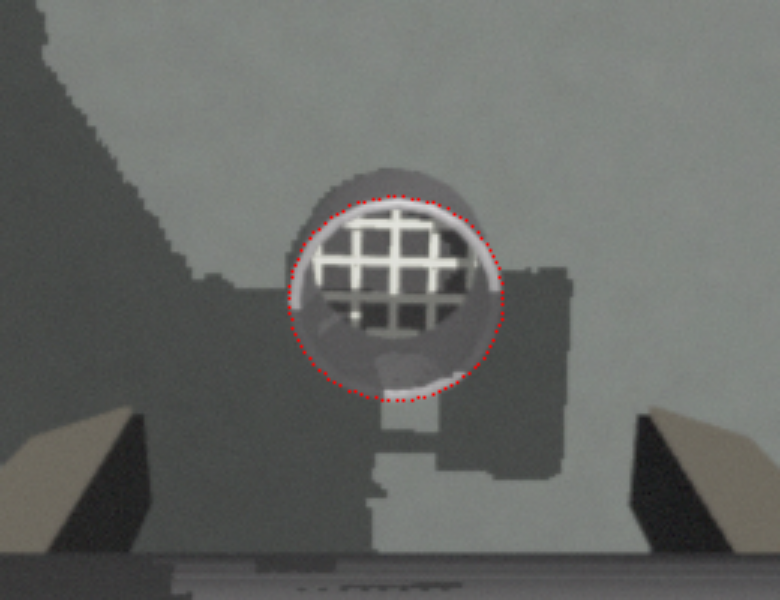

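The fitted circle lies on the coarse rim at (0.557,0.2527).

In the tool's units: 0.04 m is 0.8, 0.0009 m is 0.018.

Request:
move_tool(steps=[0.016, 0.018, 0.6, 0, 1, 0, 0, 0.8, 0, 1, 0, 0, 0.66, 0, 1, 0, 0, 0.2, 0, 1, 0, 0, 0, 0, 1, 0, 0, 0, 0, 1, 0, 0, 0, 0, 0.8])

```text
clock: 20.65
position: [0.5575, 0.2533, 0.0951]
ee_rot: [0.011, 3.139, 0.003]
force: [0.3, -1.1, -0.8]
width: 0.955
gripper_force: 0.0
```

Request:
move_tool(steps=[0, 0, 0, 0, 0.55, 0, 0, 0, 0, 0.55, 0, 0, 0, 0, 0.55, 0, 0, 0, 0, 0.55, 0, 0, 0, 0, 0.55, 0, 0, 0, 0, 0.55], clamp_n=25)

```text
clock: 21.25
position: [0.5564, 0.2529, 0.0933]
ee_rot: [0.011, 3.141, 0.0]
force: [-1.8, -0.4, 4.6]
width: 0.636
gripper_force: 25.0
```

In the tool's units: -0.05 m is -1, -0.045 m is -0.9.

Request:
move_tool(steps=[0, 0, -0.4, 0, 0.55, 0, 0, -0.9, 0, 0.55, 0, 0, -1, 0, 0.55, 0, 0, -0.7, 0, 0.55, 0, 0, -0.2, 0, 0.55, 0, 0, 0, 0, 0.55])

```text
clock: 21.85
position: [0.5568, 0.253, 0.2543]
ee_rot: [0.011, 3.139, 0.002]
force: [-0.2, -0.5, -1.5]
width: 0.635
gripper_force: 25.0
```

Request:
move_tool(steps=[0.02, -0.94, 0, 0, 0.55, 0.02, -0.94, 0, 0, 0.55, 0.02, -0.94, 0, 0, 0.55, 0.02, -0.94, 0, 0, 0.55, 0.04, -0.94, 0, 0, 0.55, 0, 0, 0, 0, 0.55, 0, 0, 0, 0, 0.55, 0, 0, 0, 0, 0.55])

```text
clock: 22.65
position: [0.5481, 0.019, 0.2516]
ee_rot: [-0.009, -3.139, -0.0]
force: [0.5, 0.1, -1.2]
width: 0.64
gripper_force: 25.0
```

```bash
python3 - <<'E'
from h import *
s,d=[snap(n) for n in("scene","side")]
a=[cv2.resize(q["image"][y:y+150,x:x+130],None,fx=3,fy=3,interpolation=2) for q,x,y in((s,195,80),(d,205,80))]
cv2.imwrite("pics/c4.png",np.hstack(a)); t=T()[:3,3]; print(t)
print([(proj(q,t+[.0006,0,-.0933+.03]),proj(q,(.549,.0176,.09))) for q in(s,d)])
E
```

```text
[0.54841758 0.01949318 0.25213573]
[((np.float64(260.0917756777998), np.float64(145.84975003764495)), (np.float64(259.8166393581936), np.float64(178.01698205065694))), ((np.float64(267.21582030534506), np.float64(130.7329266586893)), (np.float64(266.8191548389963), np.float64(175.3412514939207)))]
```

View pics/c4.png

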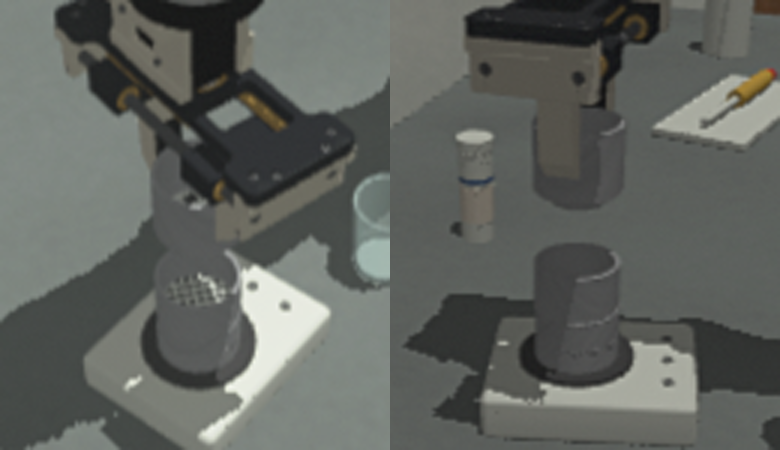

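c4 shows the coarse sieve held level, with its centre column matching the tower's (267.8 against 267.5). I'll lower it.

In the tool's units: 0.018 m is 0.36, -0.0019 m is -0.038.

Request:
move_tool(steps=[0, -0.038, 0.24, 0, 0.55, 0, 0, 0.36, 0, 0.55, 0, 0, 0.18, 0, 0.55, 0, 0, 0.08, 0, 0.55, 0, 0, 0, 0, 0.55, 0, 0, 0, 0, 0.55, 0, 0, 0, 0, 0.55])

```text
clock: 23.45
position: [0.5491, 0.016, 0.2107]
ee_rot: [0.011, 3.14, 0.0]
force: [-0.3, 0.1, -1.3]
width: 0.637
gripper_force: 25.0
```

In the tool's units: 0.003 m is 0.06, 0.002 m is 0.04.

Request:
move_tool(steps=[0.006, 0.032, 0.06, 0, 0.55, 0, 0, 0.06, 0, 0.55, 0, 0, 0.04, 0, 0.55, 0, 0, 0.04, 0, 0.55, 0, 0, 0.02, 0, 0.55, 0, 0, 0, 0, 0.55, 0, 0, 0, 0, 0.55])

```text
clock: 24.15
position: [0.5484, 0.0175, 0.1991]
ee_rot: [0.011, 3.142, 0.0]
force: [0.2, -0.7, -1.3]
width: 0.635
gripper_force: 25.0
```

Request:
move_tool(steps=[0, 0, 0.02, 0, 0.55, 0, 0, 0.02, 0, 0.55, 0, 0, 0, 0, 0.55, 0, 0, 0, 0, 0.55])

```text
clock: 24.55
position: [0.5487, 0.0175, 0.1982]
ee_rot: [0.011, 3.14, 0.001]
force: [-3.2, 0.6, 11.0]
width: 0.637
gripper_force: 25.0
```

Seated at 0.198, as predicted. I'll release and check.

Units first: shifts go in shares of 50 mm and turns go in shares of pi rad. So -0.05 m is -1, -0.03 m is -0.6.

Request:
move_tool(steps=[0, 0, -0.01, 0, 0.55, 0, 0, 0, 0, 0.9, 0, 0, 0, 0, 0.9, 0, 0, 0, 0, 0.9, 0, 0, -0.6, 0, 0.9, 0, 0, -1, 0, 1, 0, 0, -1, 0, 1, 0, 0, 0, 0, 1, 0, 0, 0, 0, 1])

```text
clock: 25.45
position: [0.5488, 0.0176, 0.3286]
ee_rot: [0.011, 3.139, 0.001]
force: [0.1, -0.4, -0.5]
width: 0.999
gripper_force: 0.0
```

```bash
python3 - <<'E'
from h import *
snap("wrist");w=snap("wrist"); print(T()[:3,3])
for z in(.155,.157,.159): print(*fit([w],(.5490,.0176,z),dz=.0005,dxy=.008))
print(*fit([w],(.5490,.0176,.157),dz=.006,dxy=.008))
print(*fit([w],(.39,.24,.012),dz=.004,dxy=.015,radii=(.03,)))
E
```

```text
[0.547745  0.0176391 0.3264455]
[0.5499 0.0173 0.1555] 88.4
[0.5495 0.0172 0.1567] 88.5
[0.5489 0.0171 0.1585] 87.6
[0.5496 0.0171 0.1563] 88.5
[0.3895 0.2421 0.008 ] 89.0
```

In the tool's units: 0.04 m is 0.8, 0.0371 m is 0.742.

Request:
move_tool(steps=[0.534, 0.742, 0, 0, 1, 0.534, 0.742, 0, 0, 1, 0.534, 0.742, 0, 0, 1, 0.534, 0.742, 0, 0, 1, 0.534, 0.742, 0.4, 0, 1, 0.534, 0.742, 0.6, 0, 1, 0, 0, 0.8, 0, 1, 0, 0, 0.8, 0, 1, 0, 0, 0, 0, 0.7, 0, 0, 0, 0, 0.7])

```text
clock: 26.55
position: [0.3915, 0.2374, 0.1997]
ee_rot: [-0.012, -3.139, 0.004]
force: [-0.1, -0.0, -0.2]
width: 0.872
gripper_force: 0.0
```

Request:
move_tool(steps=[0, 0, 0, 0, 0.7, 0, 0, 0, 0, 0.7])

```text
clock: 26.75
position: [0.3929, 0.2384, 0.2017]
ee_rot: [0.012, 3.139, 0.003]
force: [0.5, -0.3, 0.7]
width: 0.719
gripper_force: 0.0
```

```bash
python3 - <<'E'
from h import *
snap("wrist");w=snap("wrist"); s=readout.observe(); print(s["position"],s["ee_rot"])
for z in(.010,.012,.014): print(*fit([w],(.39,.24,z),dz=.0005,dxy=.015,radii=(.03,)))
for z in(.034,.038): print("knob",*fit([w],(.39,.24,z),dz=.0005,dxy=.01,radii=(.01,)))
im=w["image"].copy(); x=fit([w],(.39,.24,.0135),dz=.0005,dxy=.015,radii=(.03,))[0]
for dz,r in((0,.03),(.024,.01)):
  for a in A: cv2.circle(im,tuple(int(round(k)) for k in proj(w,x+[r*np.cos(a),r*np.sin(a),dz])),0,(0,0,255),-1)
cv2.imwrite("pics/w6.png",cv2.resize(im[90:290,130:390],None,fx=3,fy=3))
E
```

```text
[0.39262332 0.23829291 0.20138101] [1.15040104e-02 3.13975123e+00 2.51987682e-03]
[0.3914 0.2393 0.0095] 88.6
[0.3911 0.2393 0.0115] 86.7
[0.3907 0.2393 0.0135] 84.1
knob [0.3873 0.2385 0.0345] 105.7
knob [0.3864 0.2387 0.0385] 108.0
```

View pics/w6.png

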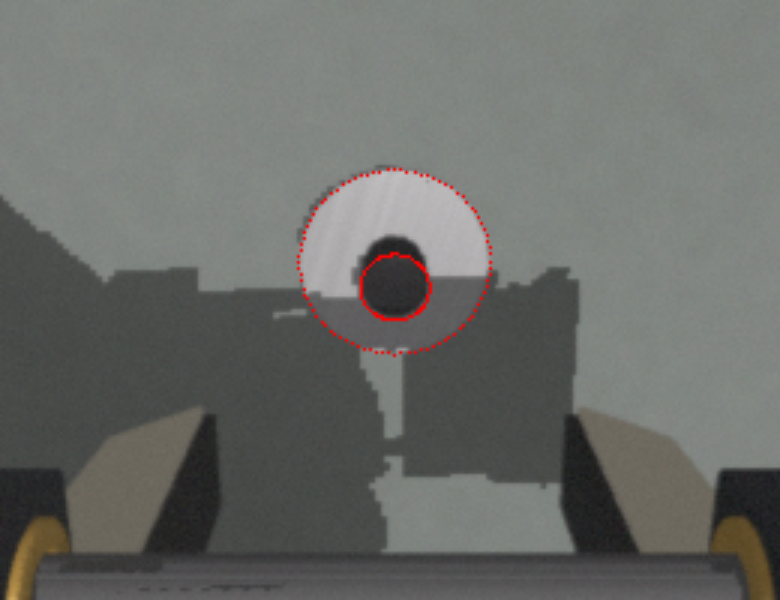

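The circles fit the disc and the knob, which puts the lid at (0.3905,0.239). I'll grasp the knob.

In the tool's units: 0.04 m is 0.8, 0.002 m is 0.04.

Request:
move_tool(steps=[0.04, 0.014, 0.6, 0, 0.7, 0, 0, 0.8, 0, 0.7, 0, 0, 0.7, 0, 0.6, 0, 0, 0.22, 0, 0.5, 0, 0, 0, 0, 0.5, 0, 0, 0, 0, 0.5, 0, 0, 0, 0, 0.5])

```text
clock: 27.55
position: [0.3909, 0.2394, 0.0857]
ee_rot: [0.011, 3.139, 0.003]
force: [0.1, 0.5, -0.5]
width: 0.502
gripper_force: 0.0
```

Request:
move_tool(steps=[0, 0, 0, 0, 0.15, 0, 0, 0, 0, 0.15, 0, 0, 0, 0, 0.15, 0, 0, 0, 0, 0.15, 0, 0, 0, 0, 0.15, 0, 0, 0, 0, 0.15, 0, 0, 0, 0, 0.15, 0, 0, 0, 0, 0.15], clamp_n=25)

```text
clock: 28.35
position: [0.3901, 0.2389, 0.0844]
ee_rot: [0.011, 3.141, 0.001]
force: [-0.7, 0.4, 5.9]
width: 0.21
gripper_force: 25.0
```

In the tool's units: -0.05 m is -1, -0.02 m is -0.4.

Request:
move_tool(steps=[0, 0, -0.4, 0, 0.15, 0, 0, -0.9, 0, 0.15, 0, 0, -1, 0, 0.15, 0, 0, -1, 0, 0.15, 0, 0, -0.8, 0, 0.15, 0, 0, -0.2, 0, 0.15, 0, 0, 0, 0, 0.15])

```text
clock: 29.05
position: [0.3904, 0.2391, 0.3003]
ee_rot: [0.011, 3.139, 0.003]
force: [0.1, 0.3, -1.2]
width: 0.215
gripper_force: 25.0
```

Request:
move_tool(steps=[-0.536, -0.738, 0, 0, 0.15, -0.536, -0.738, 0, 0, 0.15, -0.536, -0.738, 0, 0, 0.15, -0.536, -0.738, 0, 0, 0.15, -0.536, -0.738, 0, 0, 0.15, -0.53, -0.74, 0, 0, 0.15, 0, 0, 0, 0, 0.15, 0, 0, 0, 0, 0.15, 0, 0, 0, 0, 0.15])

```text
clock: 29.95
position: [0.5479, 0.0172, 0.2974]
ee_rot: [-0.009, -3.138, -0.0]
force: [-0.9, 0.9, -0.6]
width: 0.21
gripper_force: 25.0
```

```bash
python3 - <<'E'
from h import *
s,d=[snap(n) for n in("scene","side")]
a=[cv2.resize(q["image"][y:y+180,x:x+130],None,fx=3,fy=3,interpolation=2) for q,x,y in((s,195,50),(d,205,40))]
cv2.imwrite("pics/c5.png",np.hstack(a)); s=readout.observe();print(s["position"],s["width"])
E
```

```text
[0.54811655 0.0176278  0.29827136] 0.21268904890200518
```

View pics/c5.png

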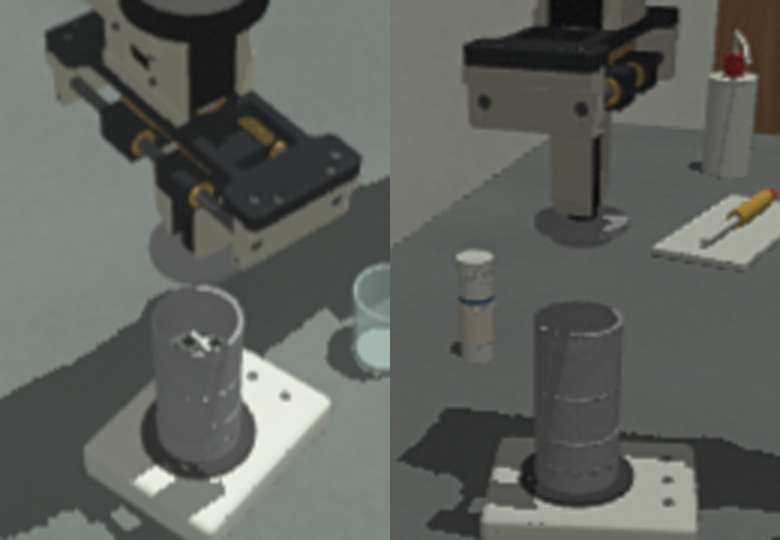

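c5 shows the lid held level at x≈582 over a straight, fully seated tower at x≈579. I'll lower it.

In the tool's units: 0.02 m is 0.4, 0.015 m is 0.3.

Request:
move_tool(steps=[0, 0, 0.3, 0, 0.15, 0, 0, 0.4, 0, 0.15, 0, 0, 0.24, 0, 0.15, 0, 0, 0.1, 0, 0.15, 0, 0, 0, 0, 0.15, 0, 0, 0, 0, 0.15, 0, 0, 0, 0, 0.15])

```text
clock: 30.75
position: [0.5494, 0.0162, 0.2479]
ee_rot: [0.011, 3.14, 0.0]
force: [0.1, -0.2, -1.7]
width: 0.206
gripper_force: 25.0
```

In the tool's units: 0.003 m is 0.06, 0.002 m is 0.04.

Request:
move_tool(steps=[0.014, 0.026, 0.06, 0, 0.15, 0, 0, 0.06, 0, 0.15, 0, 0, 0.04, 0, 0.15, 0, 0, 0.04, 0, 0.15, 0, 0, 0.02, 0, 0.15, 0, 0, 0, 0, 0.15, 0, 0, 0, 0, 0.15])

```text
clock: 31.45
position: [0.5483, 0.0174, 0.2362]
ee_rot: [0.011, 3.141, -0.0]
force: [-0.1, -0.1, -1.5]
width: 0.207
gripper_force: 25.0
```

Request:
move_tool(steps=[0, 0, 0.02, 0, 0.15, 0, 0, 0.02, 0, 0.15, 0, 0, 0, 0, 0.15, 0, 0, 0, 0, 0.15])

```text
clock: 31.85
position: [0.5488, 0.0174, 0.2353]
ee_rot: [0.011, 3.14, 0.001]
force: [-2.3, -0.3, 10.6]
width: 0.209
gripper_force: 25.0
```

In the tool's units: -0.05 m is -1, -0.03 m is -0.6.

Request:
move_tool(steps=[0, 0, -0.01, 0, 0.15, 0, 0, 0, 0, 0.5, 0, 0, 0, 0, 0.5, 0, 0, 0, 0, 0.5, 0, 0, 0, 0, 0.5, 0, 0, -0.6, 0, 0.5, 0, 0, -1, 0, 0.5, 0, 0, -1, 0, 0.5, 0, 0, 0, 0, 0.5, 0, 0, 0, 0, 0.5])

```text
clock: 32.85
position: [0.5487, 0.0175, 0.3657]
ee_rot: [0.011, 3.139, 0.001]
force: [0.3, -0.2, -1.7]
width: 0.504
gripper_force: 0.0
```

```bash
python3 - <<'E'
from h import *
s,d=[snap(n) for n in("scene","side")]
a=[cv2.resize(q["image"][y:y+180,x:x+130],None,fx=3,fy=3,interpolation=2) for q,x,y in((s,195,60),(d,205,60))]
cv2.imwrite("pics/c6.png",np.hstack(a)); s=readout.observe();print(s["position"],s["width"],s["force"])
E
```

```text
[0.5476476  0.01755668 0.36347988] 0.49709925388010995 [ 0.57442197  0.13284256 -0.37443059]
```

View pics/c6.png

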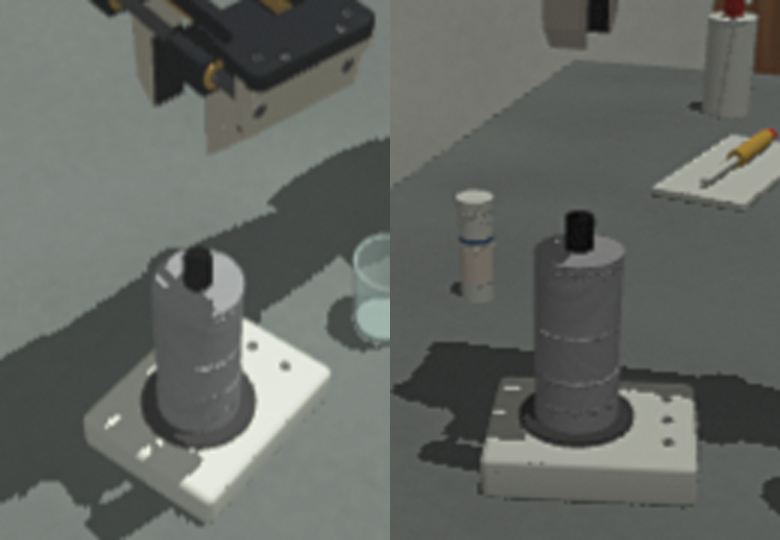

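c6 shows the finished tower straight, with closed seams and the lid flat on top (knob at (580,232)). The gripper is clear and the beaker and tub are in place.

```bash
python3 -c "
from cell import workorder; print(workorder.sign_off())"
```

```text
the job is handed in; nothing more can be done
None
```

The sieve tower is built on the receiver pan in the order asked (fine, medium, coarse, lid), each piece set down at its expected seated height; the tubs and beaker were not touched, and I handed the job in at about 33 s on the robot's clock.

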